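# Shut and lock the filter hatch of the bench extraction unit

### The job

Swing the sloping filter hatch of the extraction unit shut and lock it: set the T-knob's bar in line with the slope, press the sprung knob straight in until you feel its stop, then turn it clockwise as far as it goes while it is held in, and let go, so that it stays in, caught behind its catch. Press by feel and never force it, for the thin catch plate bends; do not knock over or shift the tub, pot and bottle standing round the unit.

Things in the scene. Friction and masses are not known exactly. Their poses are not given: they have to be found in the camera images.
- extractor: grey wedge-shaped bench extraction unit, 210 deep (x) x 203 wide (y) x 157 mm high, fixed; origin at the centre of its underside, x to its back, z up. Its front face rises to the back at 30 degrees from level, from 55 mm high (x = -100) to 150 mm (x = +64), and has the opening for the pleated filter
- hatch (a joint): angle (rad) of the aluminium hatch over the filter opening: 0 is shut, flat on the sloping face; it grows as the lower end swings up (starts at 0.5 to 0.9). Its stiff hinge (0.3 N m) stays where left. The plate is 158 mm long down the slope, 136 wide, 7 thick, hinged along its upper edge
- hatch_hinge (a point): middle of the hinge line at the hatch's upper edge, in the hatch's frame: x points from the knob to the hinge along the plate, y along the hinge line, z out of the plate's outer face. The plate's outer face lies 2.5 mm above it
- hatch_mid (a point): point on the hatch's outer face on its centre line, 70 mm from the hinge and 52 mm from the knob's axis (same axes as hatch_hinge): a free flat spot to push the hatch shut
- knob_top (a point): centre of the top face of the black T-knob on the hatch, 122 mm from the hinge line; z is the knob's axis, out of the hatch, x runs along the knob's bar. Bar 60 mm long, 16 wide, 30 high; under it a round skirt, 42 diameter, 6 high, its lower side 23 mm above the plate when out. This point is 61 mm above the hinge line along z when out
- plunger (a joint): how far the knob is pressed in (m), 0 is out; the spring takes 4 to 8 N. The hard stop lies 12 to 19.5 mm in: it differs each time with the setting of the catch and must be felt. With the bar not in line with the slope the cross pin strikes the catch plate and the knob stops falsely, 10 mm before the stop; the pin passes behind the plate in the last 3 mm. Locked, it stays 5.5 mm short of the stop
- knob (a joint): angle (rad) of the knob: 0 is the anticlockwise end, where the bar lies in line with the slope and the cross pin faces its slot (it enters up to about 0.12); it grows clockwise as seen from outside, to the end at 1.3, where the notch is. It starts at 0.4 to 0.8 and turns freely while the knob is out
- tub: clear tub of yellow mixing sticks, 53 mm diameter, 114 high, origin under its centre, standing to the right of the unit
- paste_pot: white pot with lid, 68 mm diameter, 43 high, origin under its centre, to the left of the unit
- dropper_bottle: brown dropper bottle, 33 mm diameter, 102 high, origin under its centre, to the left of the unit
- catch: steel catch under the knob inside the unit: a keyhole plate and, behind it, the knob's stop, on a bracket fixed in the unit (this origin is the unit's own origin). Only the knob's pin and stem bear on it. Its depth is set differently each time, and it bends under more than 45 N

How it is judged:
On the way:
1. with the hatch shut and the bar in line with the slope, the knob is pressed in until it bears on its stop (value of joint hatch below 0.03 rad and value of joint plunger above 0.0105 m and contact force between catch and anything else above 2 N and value of joint knob below 0.3 rad), for 0.1 s.
At the end, for the whole second after the job is handed in: the hatch is shut (under 0.03 rad), the knob is turned clockwise by more than 1.1 rad and, let go, stays 4.8 to 15.5 mm in, caught in the notch (value of joint hatch below 0.03 rad and value of joint knob above 1.1 rad and value of joint plunger between 0.0048 and 0.0155 m); the robot touches nothing.
It fails at once if the tub, pot or bottle is knocked over or shifted by more than 30 mm (distance of any of tub, paste_pot, dropper_bottle from where it was at the start of the episode above 0.03 m or angle between any of tub, dropper_bottle's own z axis and vertical above 0.6 rad).
It fails at once if the knob is forced: the catch bears more than 45 N (contact force between catch and anything else above 45 N).
It also fails if it takes over 58 s, if anything falls off the work surface, if the arm or the gripper's body presses on something with over 40 N, if the wrist force passes 120 N, or if a joint passes its speed limit or range.

### The arm

A 7-joint arm with a two-finger parallel gripper is mounted at the origin on a cart in front of the work surface, level with it; the furniture and walls round the work are solid. World frame = base frame: x ahead of the robot, y to its left, z up, the work surface at z = 0. Lengths are in m, angles in rad, forces in N, time in s.
With the tool pointing down it reaches from about 0.4 to 0.85 m from the base axis. Payload 10.4 kg.
Tool frame: the origin (TCP) lies at the very end of the fingers, on their centre line; the grasp point (between the pads) lies 19 mm behind it; z points along the fingers, y is the line along which they close (so a half turn about z gives the same grasp; the last joint's range is limited). The gripper opens to 87 mm and grips with 3 to 60 N. Pads are 19 mm wide; open, the fingers measure 117 mm over their backs; the gripper's body (75 mm by 190 mm) begins 51 mm behind the grasp point.
Start: joints at [1.188, 0.332, -0.065, 1.46, 0.022, 1.35, -0.088], TCP at [0.22, -0.585, 0.223] pointing down, gripper open.
Joint ranges: [-2.6, 2.6], [-0.5, 2.12], [-1.47, 1.34], [0.16, 2.42], [-1.27, 4.41], [0.06, 2.06], [-2.6, 2.6]. Speed limits (rad/s): [2.22, 2.22, 2.79, 2.79, 3.14, 3.14, 3.14].

### API

Orientations are given as a 3x3 rotation matrix whose columns are the frame's x, y, z axes.
In Python, from cell import state, imaging, ticket gives the robot as it stands.
- The arm moves only by the shell command python3 -m pendant 'ROWS' [OPENING] [FORCE]. ROWS is a JSON object of lists of equal length, an entry for each row: "linear": the shift along the tool's x, y, z in cm, a list of three; "delta_rot": the turn, a rotation vector about the tool's x, y, z in rad, a list of three. In form: {"linear": [[x, y, z], ...], "delta_rot": [[wx, wy, wz], ...]}. A call has 1 to 10 rows; each row shifts and turns the commanded pose from where the row before left it, along the tool's axes as they then stand; what a row does not reach is not made up. A row lasts 1/8 s, in which the tool goes at most 62.5 mm and 10.7 degrees, less where a joint would pass 70% of its speed; a pose out of reach is approached as far as the arm can. A call is refused whole if a number of a shift passes 6.25 or a number of a turn 0.188, either way. A call with a gripper value outside its range is refused whole. OPENING is the finger opening in cm, from 0 to 8.7, set as the call begins (- or left out, the last holds). The fingers move at their own pace and stop on an object; FORCE is the grip in N (left out, the last holds). Time passes only in rows, so rows that do not move let the fingers close. It gives the time, the measured TCP pose, the force, the opening and the grip force at its end, in the units of the state.
- state(): the state, without advancing time (a new reading comes with each control period).
- imaging.grab_frame(name): name is "scene" or "top"; returns the picture (480x640x3 uint8, red, green, blue); there is no depth.
- imaging.camera_params(name): a dict with "vfov" (degrees; the focal length in pixels is half the picture's height over the tangent of half this angle, whatever the lens; pixels are square), "cx", "cy" (the principal point, pixels), "world_to_cam" (4x4, takes a point from world to camera coordinates). Camera axes: x right, y down, z forward; pixel columns grow to the right and rows downward; lengths in m; the calibration is good to about 2 mm. A picture is of the moment at which its call begins. camera_params takes no time and is no camera call.
- ticket.job_done(): hands the job in; it is judged then, once.
Trained networks look in the newest picture that a camera, given by its name, has taken for a name from the list of things; names that differ only in an ending like _2 or _b are one class to them, and where a whole thing is asked for, a point or a joint stands for the part that bears it (a point fixed in the world has none). Each returns a list of dicts, best first, with "confidence" (0 to 1); they miss things now and then, are a little off and sometimes report something else, mostly with a low value. They report only what shows in the picture. A call takes as long as a camera call.
- imaging.look_for(camera, query): "position" ([column, row] in pixels, amid what is visible of it).
- imaging.mark_of(camera, query): "position" ([column, row] in pixels: a listed point, or the origin of a listed thing).
The state is a dict: "t": time; "joint_positions": joint angles; "qvel": joint speeds; "tau": joint torques, N m; "tool_pos": TCP position; "eef_rot": TCP orientation; "force": force on the tool from outside, world axes, zero at the start; "ft_torque": the same for the moment, N m; "opening": opening from 0.0 (shut) to 1.0 (fully open); "grasp_force": force on a finger pad.
Only numpy, scipy, OpenCV 4.12 (cv2) and the standard library are available. Lean on these libraries where they do the work, as an engineer would, in place of code of your own. Each camera call takes 0.05 s, during which the arm holds its last target. There are 200 camera calls.

## Working session

There is one attempt and no reset: what is moved stays moved. The work goes in short steps, Python scripts to look and compute and a shell command to move; the robot and the scene stay as the last step left them, time stands still between calls to the robot, and variables do not carry over. Pictures are saved under pics/ and viewed, at most 10 in all, crops included, and the job is handed in when it is done.

```bash
mkdir -p pics; ls
cat > h.py <<'E'
import numpy as np, cv2
from cell import state, imaging, ticket
def cam(n):
    p=imaging.camera_params(n); f=240/np.tan(np.radians(p["vfov"])/2)
    return f,p["cx"],p["cy"],np.array(p["world_to_cam"])
def proj(n,P):
    f,cx,cy,T=cam(n); P=np.atleast_2d(P); c=P@T[:3,:3].T+T[:3,3]
    return np.c_[f*c[:,0]/c[:,2]+cx, f*c[:,1]/c[:,2]+cy]
def ray(n,uv):
    f,cx,cy,T=cam(n); R=T[:3,:3]; d=R.T@np.array([(uv[0]-cx)/f,(uv[1]-cy)/f,1]); return -R.T@T[:3,3], d/np.linalg.norm(d)
E
python3 - <<'E'
from h import *
for n in("scene","top"):
    im=imaging.grab_frame(n); cv2.imwrite(f"pics/{n}0.png",im[:,:,::-1])
    print(n,cam(n)[0],np.round(ray(n,(320,240)),3).tolist())
    for q in("extractor","hatch_hinge","hatch_mid","knob_top","tub","paste_pot","dropper_bottle"):
        print(q,[(np.round(r["position"],1).tolist(),round(r["confidence"],2)) for r in imaging.mark_of(n,q)[:2]])
s=state();print(s["t"],s["tool_pos"],np.round(s["eef_rot"],3).tolist(),s["opening"])
E
```

```text
pics
scene 506.60691485572335 [[0.052, 0.519, 0.475], [0.706, -0.587, -0.397]]
extractor [([337.5, 303.5], 0.82)]
hatch_hinge [([322.2, 219.3], 0.97)]
hatch_mid [([352.8, 236.9], 0.79)]
knob_top [([376.0, 205.5], 0.73)]
tub [([411.5, 283.2], 0.84)]
paste_pot [([272.1, 355.0], 0.8), ([411.2, 282.5], 0.29)]
dropper_bottle [([254.5, 321.5], 0.75), ([277.6, 350.8], 0.58)]
top 434.6103683082618 [[0.515, 0.04, 0.946], [0.184, 0.015, -0.983]]
extractor [([355.8, 260.0], 0.68)]
hatch_hinge [([360.8, 226.1], 0.65)]
hatch_mid [([361.7, 262.6], 0.68)]
knob_top [([362.2, 287.6], 0.98)]
tub [([427.0, 279.2], 0.94)]
paste_pot [([276.0, 276.9], 0.64)]
dropper_bottle [([287.3, 239.5], 0.59)]
0.8 [ 0.22006557 -0.58500065  0.22258158] [[0.936, 0.352, 0.0], [0.352, -0.936, -0.0], [-0.0, 0.0, -1.0]] 0.9988375731418432
```

View pics/scene0.png

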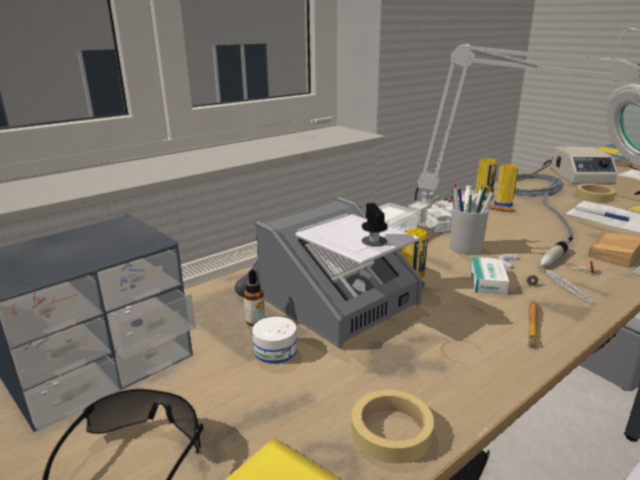

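View pics/top0.png

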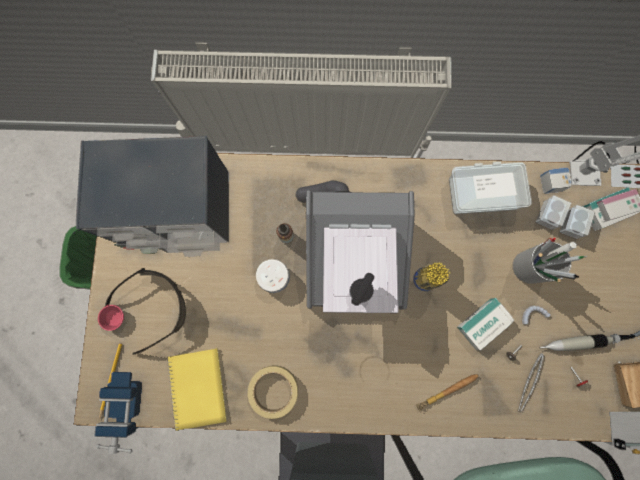

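Run:
```python
from h import *
def tri(a,b):
    (o1,d1),(o2,d2)=ray("scene",a),ray("top",b)
    A=np.c_[d1,-d2]; t=np.linalg.lstsq(A,o2-o1,rcond=None)[0]; p,q=o1+t[0]*d1,o2+t[1]*d2
    return (p+q)/2,np.linalg.norm(p-q)
for n,a,b in(("ext",(337.5,303.5),(355.8,260)),("hinge",(322.2,219.3),(360.8,226.1)),("mid",(352.8,236.9),(361.7,262.6)),("knob",(376,205.5),(362.2,287.6)),("tub",(411.5,283.2),(427,279.2)),("pot",(272.1,355),(276,276.9)),("bot",(254.5,321.5),(287.3,239.5))):
    p,e=tri(a,b); print(n,p.round(4),round(e,4))
```

```text
ext [ 0.6515 -0.0238 -0.0029] 0.0056
hinge [ 0.6931 -0.0223  0.1514] 0.0035
mid [ 0.6242 -0.028   0.1382] 0.0022
knob [ 0.5711 -0.0243  0.2095] 0.0046
tub [ 6.118e-01 -1.807e-01  3.000e-04] 0.0013
pot [ 0.6103  0.1516 -0.0111] 0.0065
bot [0.6926 0.1293 0.0022] 0.0071
```

The scene view shows the hatch open, with the knob at about (375,215), the bottle (254,300), the pot (275,340) and the tub (415,255). In the top view, the hatch spans (325..398, 228..312), the knob's bar runs from about (354,299) to (370,277), and the tub is at (433,277). I'll zoom in to fit the yaw.

Run:
```python
import cv2
a=cv2.imread("pics/top0.png")[180:330,290:450]; b=cv2.imread("pics/scene0.png")[190:350,245:435]
cv2.imwrite("pics/c1.png",cv2.resize(a,None,fx=5,fy=4*1.25/1.25*1.0+0,interpolation=cv2.INTER_CUBIC)[:600])
cv2.imwrite("pics/c2.png",cv2.resize(b,None,fx=3.5,fy=3.5,interpolation=cv2.INTER_CUBIC))
```

```text
(no output)
```

View pics/c1.png

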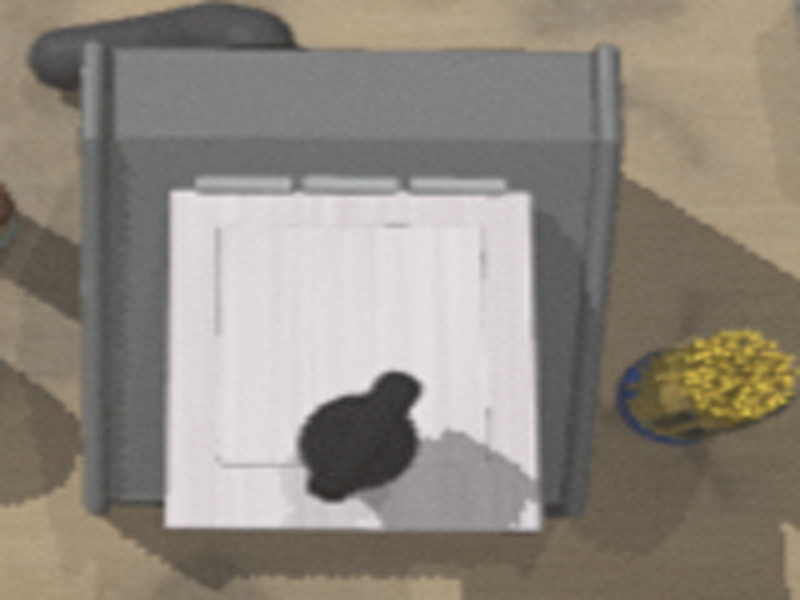

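View pics/c2.png

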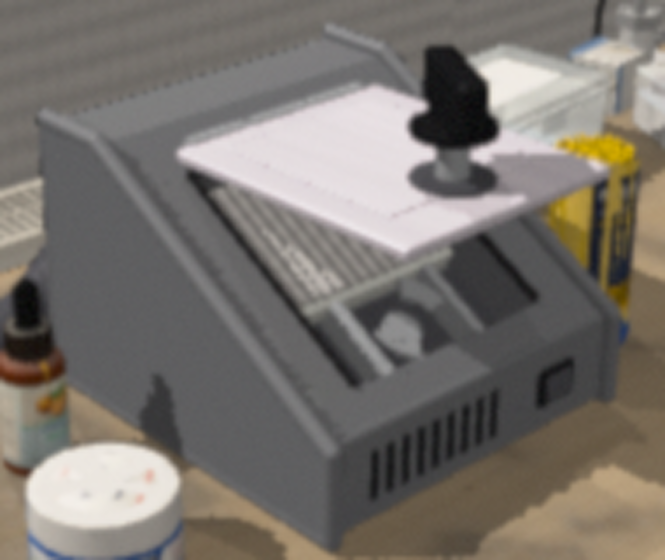

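The crops show the hatch corners clearly: top (324,227.5), (396,228), (323,311.5), (398,312); scene (296,234), (351,215), (361,261), (417,239). The bar is turned clockwise, with its upper end towards the right. Next I'll fit a model to these.

```bash
cat > fit.py <<'E'
from h import *
from scipy.optimize import least_squares
from scipy.spatial.transform import Rotation as Ro
def frames(p):
    x,y,yaw,hx,hz,a,k=p
    Rz=Ro.from_euler('z',yaw).as_matrix(); o=np.array([x,y,0])
    H=o+Rz@[hx,0,hz]
    # hatch x: up slope at 30deg when shut; opening lifts lower end -> slope falls
    Rh=Rz@Ro.from_euler('y',-(np.pi/6-a)).as_matrix()
    Rk=Rh@Ro.from_euler('z',-k).as_matrix()
    return o,Rz,H,Rh,Rk
def pts(p):
    o,Rz,H,Rh,Rk=frames(p); h=lambda *v:H+Rh@np.array(v)/1e3; u=lambda *v:o+Rz@np.array(v)/1e3
    K=h(-122,0,61); b=lambda s:K+Rk@[s*.03,0,-.002]
    c=[h(0,68,2.5),h(0,-68,2.5),h(-158,68,2.5),h(-158,-68,2.5)]
    return dict(top=c+[H,h(-70,0,2.5),K,b(1),b(-1)],scene=c+[H,h(-70,0,2.5),K,u(-105,101.5,0),u(-105,-101.5,0)])
obs=dict(top=[(324,227.5),(396.2,228.3),(322.8,311.5),(398.2,312.2),(360.8,226.1),(361.7,262.6),(362.2,287.6),(370.5,275.5),(355,303)],
 scene=[(295.9,234.3),(351.3,214.9),(360.7,261.4),(417.3,238.6),(322.2,219.3),(352.8,236.9),(376,205.5),(339.3,346.6),(419.3,304.3)])
w=dict(top=[1,1,1,1,.4,.4,.6,.5,.5],scene=[1,1,1,1,.4,.4,.6,.7,.7])
def res(p):
    P=pts(p); return np.concatenate([((proj(n,P[n])-obs[n])*np.array(w[n])[:,None]).ravel() for n in P])
if __name__=="__main__":
    r=least_squares(res,[.65,-.024,0,.04,.14,.6,.6],loss="soft_l1")
    print(r.x.round(4)); P=pts(r.x)
    for n in P: print(n,(proj(n,P[n])-obs[n]).round(1).tolist())
    p=r.x.copy(); o,Rz,H,Rh,Rk=frames(p); print("H",H.round(4),"K",(H+Rh@[-.122,0,.061]).round(4))
    p[5]=0; o,Rz,H,Rh,Rk=frames(p); print("shut K",(H+Rh@[-.122,0,.061]).round(4),"mid",(H+Rh@[-.07,0,.0025]).round(4))
    np.save("p.npy",r.x)
E
python3 fit.py
```

```text
[ 0.6514 -0.0239  0.0198  0.04    0.1401  0.5515  0.5185]
top [[0.1, -0.4], [-0.1, -0.7], [0.6, 0.1], [0.2, 0.0], [-0.8, 1.6], [-1.2, 1.4], [1.3, 1.2], [1.4, -1.7], [-0.2, 1.3]]
scene [[-1.7, -0.2], [0.2, 0.1], [-0.1, 0.4], [1.6, -1.1], [2.0, 6.1], [-1.0, -2.5], [-1.1, 2.8], [-1.7, 2.8], [-0.0, 0.6]]
H [ 0.6913 -0.0231  0.1401] K [ 0.5711 -0.0254  0.2045]
shut K [ 0.5552 -0.0258  0.132 ] mid [ 0.6295 -0.0243  0.1073]
```

```bash
python3 -m pendant '{"linear":[[0,0,-0.9],[0,0,-0.9],[0,0,-0.9],[0,0,-0.9],[0,0,-0.9],[0,0,-0.9],[0,0,-0.9],[0,0,-0.9]],"delta_rot":[[0,0,-0.188],[0,0,-0.188],[0,0,-0.188],[0,0,-0.188],[0,0,-0.188],[0,0,-0.188],[0,0,-0.188],[0,0,-0.188]]}' 0 20
python3 -m pendant '{"linear":[[3.5,4.6,0],[3.5,4.6,0],[3.5,4.6,0],[3.5,4.6,0],[3.5,4.6,0],[3.5,4.6,0],[3.5,4.6,0],[3.5,4.6,0],[3.5,4.6,0],[3.5,4.6,0]],"delta_rot":[[0,0,0],[0,0,0],[0,0,0],[0,0,0],[0,0,0],[0,0,0],[0,0,0],[0,0,0],[0,0,0],[0,0,0]]}'; python3 -c "
from h import *;print(state()['joint_positions'])"
```

```text
t: 1.8
tool_pos: [0.22, -0.585, 0.2949]
eef_rot: [[-0.291, 0.957, 0.0], [0.957, 0.291, -0.0], [-0.0, -0.0, -1.0]]
force: [-0.5, 0.7, -0.1]
opening: 0.174
grasp_force: 0.0
t: 3.05
tool_pos: [0.5621, -0.1171, 0.2949]
eef_rot: [[-0.284, 0.959, 0.001], [0.959, 0.284, -0.001], [-0.001, 0.0, -1.0]]
force: [0.7, -0.1, -0.4]
opening: 0.005
grasp_force: 0.0
[ 0.67527516  0.25389337 -0.66554335  1.45639229  0.15686691  1.48423734
  0.30027441]
```

```bash
python3 -m pendant '{"linear":[[3.5,4.5,0],[3.5,4.5,0],[0,0,0],[0,0,0],[0,0,0],[0,0,0],[0,0,0],[0,0,0],[0,0,0],[0,0,0]],"delta_rot":[[0,0,0],[0,0,0],[0,0,-0.186],[0,0,-0.186],[0,0,-0.186],[0,0,-0.186],[0,0,-0.186],[0,0,-0.186],[0,0,-0.186],[0,0,0]]}'; python3 -c "
from h import *;print(state()['joint_positions'])"
```

```text
t: 4.3
tool_pos: [0.6276, -0.0259, 0.2944]
eef_rot: [[-1.0, -0.019, -0.0], [-0.019, 1.0, 0.0], [0.0, 0.0, -1.0]]
force: [0.5, -0.1, -0.7]
opening: 0.007
grasp_force: 0.0
[ 0.60761284  0.45189438 -0.91283988  1.29824209  0.35255291  1.55591004
  1.33065228]
```

```bash
python3 -m pendant '{"linear":[[0,0,3.4],[0,0,3.4],[0,0,3.4],[0,0,2.7],[0,0,0.5],[0,0,0.5],[0,0,0.5],[0,0,0.5],[0,0,0.5],[0,0,0.5]],"delta_rot":[[0,0,0],[0,0,0],[0,0,0],[0,0,0],[0,0,0],[0,0,0],[0,0,0],[0,0,0],[0,0,0],[0,0,0]]}'
python3 -m pendant '{"linear":[[0,0,0.4],[0,0,0.4],[0,0,0.3],[0,0,0.2]],"delta_rot":[[0,0,0],[0,0,0],[0,0,0],[0,0,0]]}'
```

```text
t: 5.55
tool_pos: [0.6279, -0.0257, 0.1356]
eef_rot: [[-1.0, -0.02, 0.001], [-0.02, 1.0, -0.0], [-0.001, -0.0, -1.0]]
force: [0.4, 0.4, 1.5]
opening: 0.008
grasp_force: 0.8
t: 6.05
tool_pos: [0.6275, -0.0257, 0.1224]
eef_rot: [[-1.0, -0.02, -0.0], [-0.02, 1.0, -0.0], [0.0, -0.0, -1.0]]
force: [1.2, 0.1, 1.3]
opening: 0.008
grasp_force: 0.8
```

```bash
python3 -m pendant '{"linear":[[0,0,0.3],[0,0,0.3],[0,0,0.3],[0,0,0.2]],"delta_rot":[[0,0,0],[0,0,0],[0,0,0],[0,0,0]]}'
python3 - <<'E'
from h import *
im=imaging.grab_frame("scene")[:,:,::-1]; cv2.imwrite("pics/s2.png",cv2.resize(im[120:360,220:480],None,fx=2.4,fy=2.4))
E
```

```text
t: 6.55
tool_pos: [0.6283, -0.0256, 0.1144]
eef_rot: [[-1.0, -0.02, 0.002], [-0.02, 1.0, -0.001], [-0.002, -0.001, -1.0]]
force: [-11.6, -2.1, 34.0]
opening: 0.009
grasp_force: 18.2
```

View pics/s2.png

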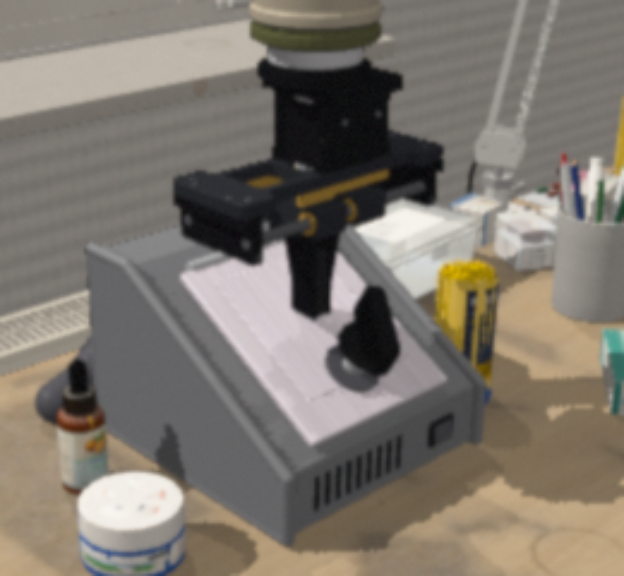

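The hatch is shut flat, pushed at about (312,312) in the crop, and nothing else has moved. I'll retreat, tilt the tool and look at the knob.

```bash
python3 -m pendant '{"linear":[[0,0,-1],[0,0,-4],[0,0,-5],[0,0,-4],[3.4,0,0],[3.4,0,0],[3.4,0,0],[0,0,0],[0,0,0],[0,0,0]],"delta_rot":[[0,0,0],[0,0,0],[0,0,0],[0,0,0],[0,0,0],[0,0,0],[0,0,0],[0,-0.175,0],[0,-0.175,0],[0,-0.174,0]]}' 6.5
python3 - <<'E'
from h import *
for n in("scene","top"):
    im=imaging.grab_frame(n)
    if n=="scene": cv2.imwrite("pics/s3.png",cv2.resize(im[170:350,250:450,::-1],None,fx=3,fy=3))
    else: cv2.imwrite("pics/t3.png",cv2.resize(im[180:340,290:450,::-1],None,fx=3.5,fy=3.5))
    for q in("hatch_hinge","hatch_mid","knob_top"):
        print(n,q,[(np.round(r["position"],1).tolist(),round(r["confidence"],2)) for r in imaging.mark_of(n,q)[:2]])
p=np.load("p.npy");p[5]=0
from fit import pts
P=pts(p)
for n in P: print(n,proj(n,P[n]).round(1).tolist())
E
```

```text
t: 7.85
tool_pos: [0.5252, -0.0275, 0.2517]
eef_rot: [[-0.872, -0.02, 0.489], [-0.017, 1.0, 0.01], [-0.489, 0.0, -0.872]]
force: [-0.3, 2.2, -2.1]
opening: 0.747
grasp_force: 0.0
scene hatch_hinge [([322.5, 223.4], 0.7)]
scene hatch_mid [([346.2, 254.3], 0.85), ([379.0, 247.3], 0.55)]
scene knob_top [([380.8, 248.7], 0.88)]
top hatch_hinge [([361.3, 224.3], 0.92), ([274.5, 277.9], 0.74)]
top hatch_mid [([356.9, 261.4], 0.75), ([273.9, 278.0], 0.29)]
top knob_top [([356.9, 300.9], 0.89)]
top [[324.1, 227.8], [396.1, 228.4], [323.6, 302.6], [391.2, 303.1], [360.0, 227.7], [358.9, 262.4], [360.2, 300.3], [368.6, 287.1], [351.7, 312.1]]
scene [[294.7, 234.5], [352.0, 215.4], [350.4, 305.7], [406.5, 278.6], [324.2, 225.4], [348.1, 253.0], [380.6, 253.5], [337.6, 349.4], [419.3, 304.9]]
```

View pics/s3.png

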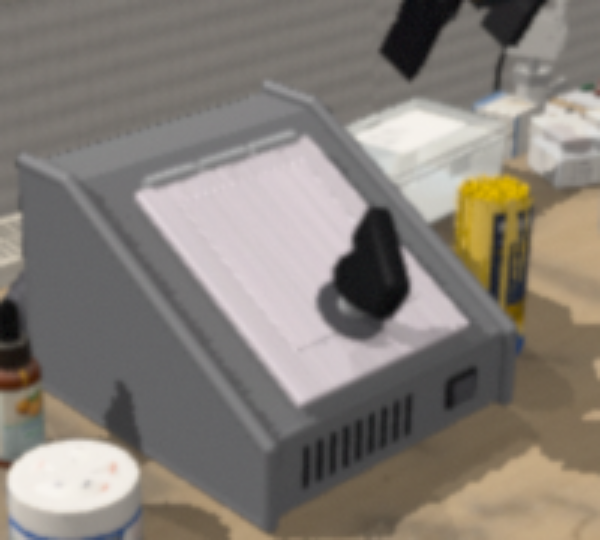

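The hatch plate's lower corners, at (302,405) and (468,325) in the crop, match the model to within 1 px. The knob is at (378,260).

Run:
```python
from fit import *
p=np.load("p.npy");p[5]=0
ov={n:cv2.imread(f) for n,f in(("scene","pics/s3.png"),("top","pics/t3.png"))}
off=dict(scene=(250,170,3),top=(290,180,3.5))
o,Rz,H,Rh,Rk=frames(p)
for n in ov:
    for kk,c in((.52,(0,0,255)),(.4,(0,255,0))):
        R=Rh@Ro.from_euler('z',-kk).as_matrix(); K=H+Rh@[-.122,0,.061]
        q=[K+R@[a*.03,b*.008,0] for a,b in((1,1),(1,-1),(-1,-1),(-1,1))]
        uv=(proj(n,q)-off[n][:2]+.5)*off[n][2]
        cv2.polylines(ov[n],[uv.astype(int)],True,c,1)
    cv2.imwrite(f"pics/o_{n}.png",ov[n])
a,b=ov["scene"][130:380,200:500],ov["top"][260:510,100:400]
cv2.imwrite("pics/o.png",cv2.resize(np.hstack([a,b]),None,fx=1.33,fy=2))
```

```text
(no output)
```

View pics/o.png

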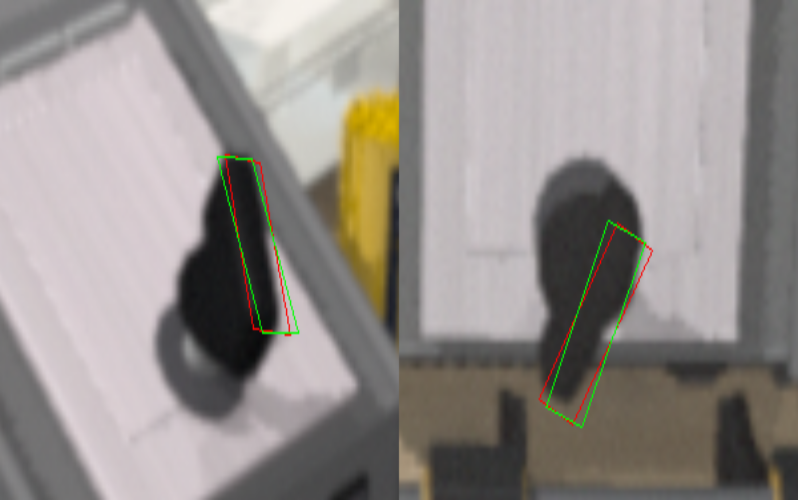

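```bash
cat > sil.py <<'E'
from fit import *
from scipy.optimize import differential_evolution as DE
p=np.load("p.npy");p[5]=0; o,Rz,H,Rh,_=frames(p)
K0=H+Rh@[-.122,0,.061]
def mask(v,n):
    K=K0+Rh@np.array(v[:3])/1e3; R=Rh@Ro.from_euler('z',-v[3]).as_matrix()
    m=np.zeros(((y1[n]-y0[n])*8,(x1[n]-x0[n])*8),np.uint8)
    an=np.linspace(0,2*np.pi,24)
    bar=[(a*.022+.008*np.cos(t),.008*np.sin(t),z) for a in(1,-1) for t in an for z in(0,-.030)]
    sk=[(.021*np.cos(t),.021*np.sin(t),z) for t in an for z in(-.030,-.036)]
    for s in(bar,sk):
        uv=(proj(n,K+np.array(s)@R.T)-[x0[n],y0[n]]+.5)*8
        cv2.fillConvexPoly(m,cv2.convexHull(uv.astype(np.int32)),255)
    return cv2.resize(m,None,fx=1/8,fy=1/8,interpolation=cv2.INTER_AREA)/255.
x0=dict(scene=355,top=336);x1=dict(scene=392,top=380);y0=dict(scene=225,top=262);y1=dict(scene=285,top=309)
def obsm(im,n):
    g=im[y0[n]:y1[n],x0[n]:x1[n]].max(2).astype(float)
    return np.clip((100-g)/60,0,1)
if __name__=="__main__":
    O={n:obsm(imaging.grab_frame(n),n) for n in x0}
    c=lambda v:sum(np.abs(mask(v,n)-O[n]).sum() for n in O)
    r=DE(c,[(-12,12),(-10,10),(-6,6),(.1,.9)],maxiter=30,popsize=10,seed=0)
    print(r.x,r.fun,{n:O[n].sum() for n in O},(K0+Rh@r.x[:3]/1e3).round(4)); np.save("v.npy",r.x)
    m=[np.hstack([cv2.resize(a*255,(300,280)) for a in(O[n],mask(r.x,n))]) for n in O]
    cv2.imwrite("pics/m.png",np.vstack(m))
E
python3 sil.py
```

```text
[ 1.91247263  1.77202155 -0.48648192  0.55547132] 297.8107843137255 {'scene': np.float64(669.6833333333333), 'top': np.float64(430.4666666666667)} [ 0.5571 -0.024   0.1325][ WARN:0@5.801] global loadsave.cpp:1063 imwrite_ Unsupported depth image for selected encoder is fallbacked to CV_8U.
```

View pics/m.png

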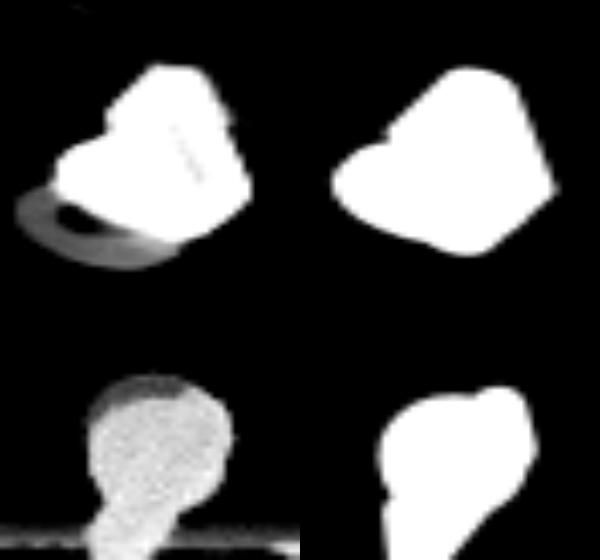

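```bash
sed -i 's/(100-g)\/60/(66-g)\/12/; s/top=336/top=345/; s/top=309/top=318/; s/top=380)/top=378)/' sil.py; python3 sil.py 2>/dev/null
```

```text
[ 2.57470274  0.60885031 -1.22363936  0.55340767] 199.54313725490198 {'scene': np.float64(606.75), 'top': np.float64(436.9166666666667)} [ 0.558  -0.0251  0.1322]
```

View pics/m.png

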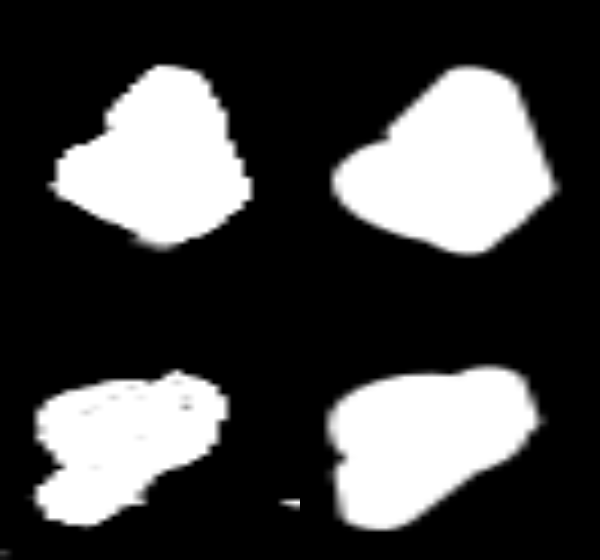

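The silhouette fit agrees well: the knob top is at about (0.558, -0.025, 0.132) and its angle is about 0.55.

```bash
python3 -m pendant '{"linear":[[1,0.07,2.35],[1,0.07,2.35],[1,0.07,2.35],[0,0,0],[0,0,0],[0,0,0],[0,0,0]],"delta_rot":[[0,-0.013,0],[0,0,0],[0,0,0],[0,0,0.183],[0,0,0.183],[0,0,0.184],[0,0,0]]}' 5.5
python3 -c "
from h import *;s=state();print(s['joint_positions'],s['tool_pos']-np.array([.558,-.025,.132]),s['eef_rot'].T@(np.array([.558,-.025,.132])-s['tool_pos']),s['ft_torque'])"
```

```text
t: 9.32
tool_pos: [0.5337, -0.024, 0.1752]
eef_rot: [[-0.753, 0.434, 0.494], [0.506, 0.862, 0.014], [-0.42, 0.261, -0.869]]
force: [-0.3, -0.6, -0.4]
opening: 0.635
grasp_force: 0.0
[ 1.16553298 -0.25726334 -1.05773895  2.16849765 -0.47084324  0.62342194
  1.4253181 ] [-0.02425808  0.00104982  0.04321301] [-0.00064628 -0.00163328  0.0495362 ] [ 0.04254731  0.42007127 -0.00727379]
```

```bash
python3 -m pendant '{"linear":[[-0.06,-0.16,2],[0,0,2],[0,0,1.5],[0,0,1],[0,0,0.8]],"delta_rot":[[0,0,0],[0,0,0],[0,0,0],[0,0,0],[0,0,0]]}' 
python3 -m pendant '{"linear":[[0,0,0],[0,0,0],[0,0,0],[0,0,0],[0,0,0]],"delta_rot":[[0,0,0],[0,0,0],[0,0,0],[0,0,0],[0,0,0]]}' 0 10
python3 -c "
from h import *;s=state();K=np.array([.558,-.025,.132]);print(s['eef_rot'].T@(K-s['tool_pos']),s['eef_rot'].T@s['force'],s['joint_positions'])"
```

```text
t: 9.95
tool_pos: [0.5697, -0.0247, 0.1109]
eef_rot: [[-0.755, 0.432, 0.494], [0.504, 0.864, 0.015], [-0.42, 0.261, -0.869]]
force: [-0.5, -1.0, 0.1]
opening: 0.63
grasp_force: 0.0
t: 10.58
tool_pos: [0.5692, -0.0249, 0.1115]
eef_rot: [[-0.753, 0.435, 0.494], [0.507, 0.862, 0.013], [-0.42, 0.26, -0.869]]
force: [-1.3, -0.2, 2.4]
opening: 0.183
grasp_force: 10.0
[-0.0002031   0.00033518 -0.02334265] [-0.15842967 -0.06398015 -2.75420305] [ 1.25912879  0.13510645 -1.3148795   2.156309    0.2975985   0.44676707
  0.78791551]
```

```bash
python3 -m pendant '{"linear":[[0,0,0],[0,0,0],[0,0,0],[0,0,0],[0,0,0],[0,0,0]],"delta_rot":[[0,0,-0.1],[0,0,-0.1],[0,0,-0.1],[0,0,-0.1],[0,0,-0.1],[0,0,0]]}'
python3 -c "
from h import *;s=state();R=s['eef_rot'];K=np.array([.558,-.025,.132]);print(R.T@(K-s['tool_pos']),R.T@s['force'],R.T@s['ft_torque'],s['joint_positions'])"
```

```text
t: 11.32
tool_pos: [0.5691, -0.0255, 0.1113]
eef_rot: [[-0.869, 0.022, 0.494], [0.033, 0.999, 0.013], [-0.493, 0.027, -0.87]]
force: [-2.5, -3.6, 1.2]
opening: 0.183
grasp_force: 10.0
[-0.00053683  0.00080049 -0.02346157] [ 1.45788087 -3.57824396 -2.36305139] [1.02196516 0.77547029 0.06898683] [ 1.33367254  0.18013285 -1.40368435  2.15517204  0.3997407   0.46340625
  1.2066127 ]
```

```bash
cat > q.py <<'E'
from h import *
s=state();R=s['eef_rot'];K=np.array([.558,-.025,.132])
print("K in tool mm",(1e3*R.T@(K-s['tool_pos'])).round(1),"F",(R.T@s['force']).round(1),"M",(R.T@s['ft_torque']).round(2),"j",s['joint_positions'].round(3))
E
python3 -m pendant '{"linear":[[0,0,0],[0,0,0.2],[0,0,0.2],[0,0,0.2],[0,0,0]],"delta_rot":[[0,0,-0.03],[0,0,0],[0,0,0],[0,0,0],[0,0,0]]}' - 25; python3 q.py
```

```text
t: 11.95
tool_pos: [0.5722, -0.0254, 0.1061]
eef_rot: [[-0.87, -0.003, 0.494], [0.004, 1.0, 0.012], [-0.494, 0.013, -0.87]]
force: [-3.6, -4.9, 2.9]
opening: 0.179
grasp_force: 25.0
K in tool mm [ -0.5   0.8 -29.5] F [ 1.6 -4.9 -4.4] M [1.29 0.82 0.04] j [ 1.277  0.197 -1.354  2.154  0.442  0.458  1.197]
```

```bash
python3 -m pendant '{"linear":[[0,0,0.15],[0,0,0.15],[0,0,0.15],[0,0,0]],"delta_rot":[[0,0,0],[0,0,0],[0,0,0],[0,0,0]]}'; python3 q.py
```

```text
t: 12.45
tool_pos: [0.5744, -0.0254, 0.1022]
eef_rot: [[-0.87, -0.002, 0.494], [0.004, 1.0, 0.012], [-0.494, 0.013, -0.87]]
force: [-4.2, -4.8, 4.5]
opening: 0.182
grasp_force: 25.0
K in tool mm [ -0.4   0.8 -34. ] F [ 1.4 -4.8 -6. ] M [1.26 0.84 0.03] j [ 1.238  0.207 -1.32   2.152  0.47   0.453  1.172]
```

```bash
for i in 1; do python3 -m pendant '{"linear":[[0,0,0.1],[0,0,0.1],[0,0,0]],"delta_rot":[[0,0,0],[0,0,0],[0,0,0]]}'|grep force; done; python3 q.py;  python3 -m pendant '{"linear":[[0,0,0.1],[0,0,0]],"delta_rot":[[0,0,0],[0,0,0]]}'|grep force; python3 q.py
```

```text
force: [-4.5, -4.9, 5.1]
grasp_force: 25.0
K in tool mm [ -0.4   0.8 -35.9] F [ 1.3 -4.8 -6.7] M [ 1.28  0.87 -0.03] j [ 1.222  0.212 -1.306  2.152  0.483  0.452  1.161]
force: [-4.8, -5.9, 4.4]
grasp_force: 25.0
K in tool mm [ -0.4   0.8 -36.9] F [ 2.  -5.8 -6.3] M [1.16 0.84 0.09] j [ 1.214  0.215 -1.299  2.152  0.489  0.451  1.155]
```

```bash
python3 -m pendant '{"linear":[[0,0,0.1],[0,0,0.1],[0,0,0]],"delta_rot":[[0,0,0],[0,0,0],[0,0,0]]}'|grep ^force; python3 q.py
```

```text
force: [-5.9, -4.7, 4.6]
K in tool mm [ -0.4   0.8 -38.9] F [ 2.8 -4.6 -7. ] M [ 1.23  0.85 -0.  ] j [ 1.199  0.219 -1.285  2.151  0.501  0.449  1.144]
```

```bash
python3 -m pendant '{"linear":[[0,0,0.1],[0,0,0]],"delta_rot":[[0,0,0],[0,0,0]]}'|grep ^force; python3 q.py
```

```text
force: [-5.2, -5.1, 4.5]
K in tool mm [ -0.4   0.8 -39.9] F [ 2.3 -5.1 -6.5] M [1.21 0.9  0.03] j [ 1.191  0.222 -1.279  2.151  0.507  0.448  1.139]
```

```bash
python3 -m pendant '{"linear":[[0,0,0.1],[0,0,0]],"delta_rot":[[0,0,0],[0,0,0]]}'|grep ^force; python3 q.py
```

```text
force: [-4.7, -4.9, 5.6]
K in tool mm [ -0.4   0.8 -40.9] F [ 1.3 -4.8 -7.2] M [1.24 0.92 0.04] j [ 1.184  0.224 -1.272  2.15   0.513  0.447  1.134]
```

```bash
python3 -m pendant '{"linear":[[0,0,0.1],[0,0,0]],"delta_rot":[[0,0,0],[0,0,0]]}'|grep ^force; python3 q.py
```

```text
force: [-21.7, -5.9, 25.2]
K in tool mm [ -0.    0.7 -41.5] F [  6.4  -5.6 -32.7] M [1.19 1.88 0.02] j [ 1.177  0.225 -1.267  2.149  0.518  0.447  1.129]
```

The force jumped from about 7 to 33 N, so this is the stop. I'll ease back slightly and hold.

```bash
python3 -m pendant '{"linear":[[0,0,-0.04],[0,0,0]],"delta_rot":[[0,0,0],[0,0,0]]}'|grep ^force; python3 q.py
```

```text
force: [-11.6, -5.2, 12.6]
K in tool mm [ -0.2   0.8 -41.3] F [  3.8  -5.  -16.7] M [1.15 1.16 0.04] j [ 1.18   0.225 -1.269  2.15   0.516  0.447  1.131]
```

```bash
python3 -m pendant '{"linear":[[0,0,0],[0,0,-0.06],[0,0,0],[0,0,0],[0,0,0],[0,0,0]],"delta_rot":[[0,0,0],[0,0,0],[0,0,0.08],[0,0,0.08],[0,0,0.08],[0,0,0]]}'|grep ^force; python3 q.py
```

```text
force: [-4.6, -3.8, 5.9]
K in tool mm [ -0.1   0.5 -40.8] F [ 0.2 -3.9 -7.5] M [1.06 0.48 0.08] j [ 1.139  0.199 -1.22   2.151  0.455  0.434  0.937]
```

```bash
python3 -m pendant '{"linear":[[0,0,0],[0,0,0],[0,0,0],[0,0,0],[0,0,0]],"delta_rot":[[0,0,0.1],[0,0,0.1],[0,0,0.1],[0,0,0.1],[0,0,0]]}'|grep ^force; python3 q.py
```

```text
force: [-5.6, -2.8, 5.3]
K in tool mm [  0.1  -0.  -40.7] F [ 0.2 -3.5 -7.4] M [0.91 0.21 0.06] j [ 1.062  0.167 -1.132  2.153  0.377  0.42   0.597]
```

```bash
python3 -m pendant '{"linear":[[0,0,0],[0,0,0],[0,0,0],[0,0,0],[0,0,0]],"delta_rot":[[0,0,0.1],[0,0,0.1],[0,0,0.1],[0,0,0.1],[0,0,0]]}'|grep ^force; python3 q.py
```

```text
force: [-3.0, -2.3, 5.6]
K in tool mm [ -0.1  -0.5 -40.7] F [-2.  -1.  -6.3] M [ 0.65 -0.11  0.02] j [ 0.986  0.145 -1.051  2.155  0.318  0.41   0.243]
```

Commanded 1.04 so far; now on to the end stop at 1.3.

```bash
python3 -m pendant '{"linear":[[0,0,0],[0,0,0],[0,0,0],[0,0,0]],"delta_rot":[[0,0,0.08],[0,0,0.08],[0,0,0.06],[0,0,0]]}'; python3 q.py
```

```text
t: 16.95
tool_pos: [0.5787, -0.024, 0.0971]
eef_rot: [[-0.269, 0.826, 0.496], [0.953, 0.302, 0.014], [-0.138, 0.476, -0.868]]
force: [-3.4, -1.9, 6.1]
opening: 0.183
grasp_force: 25.0
K in tool mm [ -0.2  -0.8 -40.6] F [-1.7 -0.5 -7. ] M [ 0.45 -0.19  0.02] j [ 0.947  0.135 -1.009  2.156  0.292  0.407  0.044]
```

```bash
python3 -m pendant '{"linear":[[0,0,0],[0,0,0],[0,0,0]],"delta_rot":[[0,0,0.04],[0,0,0.04],[0,0,0]]}'|grep ^force; python3 q.py
```

```text
force: [-3.0, -1.7, 6.3]
K in tool mm [ -0.2  -0.8 -40.6] F [-1.6  0.1 -7. ] M [ 0.46 -0.35 -0.61] j [ 0.934  0.132 -0.995  2.156  0.284  0.406 -0.029]
```

```bash
python3 -m pendant '{"linear":[[0,0,-0.1],[0,0,-0.15],[0,0,-0.1],[0,0,0]],"delta_rot":[[0,0,-0.02],[0,0,0],[0,0,0],[0,0,0]]}'|grep ^force; python3 q.py; python3 -m pendant '{"linear":[[0,0,0],[0,0,0],[0,0,0],[0,0,0]],"delta_rot":[[0,0,0],[0,0,0],[0,0,0],[0,0,0]]}' 5.5; python3 q.py
```

```text
force: [-2.1, -0.9, 5.7]
K in tool mm [ -0.2  -0.8 -37.1] F [-1.1  0.7 -6. ] M [ 0.44 -0.25 -0.43] j [ 0.953  0.121 -1.011  2.157  0.26   0.41   0.013]
t: 18.32
tool_pos: [0.5755, -0.0242, 0.0986]
eef_rot: [[-0.22, 0.842, 0.493], [0.969, 0.246, 0.014], [-0.109, 0.481, -0.87]]
force: [-0.9, -0.2, 0.0]
opening: 0.552
grasp_force: 0.0
K in tool mm [ -0.5   1.1 -37.7] F [-0.  -0.8 -0.5] M [ 0.53  0.14 -0.03] j [ 0.953  0.122 -1.011  2.159  0.26   0.411  0.014]
```

Released. I'll back out along the axis and look.

```bash
python3 -m pendant '{"linear":[[0,0,-1],[0,0,-2.5],[0,0,-3],[0,0,-4],[0,0,-4],[0,0,-4],[0,0,0]],"delta_rot":[[0,0,0],[0,0,0],[0,0,0],[0,0,0],[0,0,0],[0,0,0],[0,0,0]]}'
python3 - <<'E'
from h import *
im=imaging.grab_frame("scene")[:,:,::-1]; cv2.imwrite("pics/s4.png",cv2.resize(im[170:350,250:450],None,fx=3,fy=3))
E
```

```text
t: 19.2
tool_pos: [0.4855, -0.0268, 0.263]
eef_rot: [[-0.22, 0.839, 0.498], [0.969, 0.247, 0.011], [-0.114, 0.485, -0.867]]
force: [0.4, 0.0, -0.1]
opening: 0.629
grasp_force: 0.0
```

View pics/s4.png

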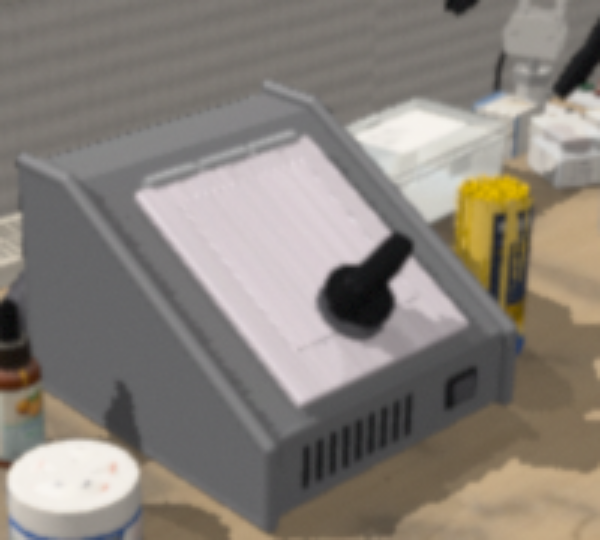

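The picture shows the hatch flat, with its corners unchanged at (302,405) and (468,325). The knob at (360,295) is turned across the slope and stays sunk in, and the tub, pot and bottle haven't moved.

```bash
python3 -c "
from cell import ticket;print(ticket.job_done())"
```

```text
the job is handed in; nothing more can be done
None
```

The job is handed in at about 19 s of the 58 s: the hatch is shut, the knob was pressed to its stop about 18 mm in (about 33 N at the wrist), turned clockwise to its end and let go, and it stays in; the last picture shows the hatch flat and the tub, pot and bottle unmoved, but no pass or fail result came back.

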